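# Clamp the blue-capped bottle in the bottle vise

### The arm

A 7-joint arm with a two-finger parallel gripper is mounted at the origin on the work surface; the furniture and walls round the work are solid. World frame = base frame: x ahead of the robot, y to its left, z up, the work surface at z = 0. Lengths are in m, angles in rad, forces in N, time in s.
With the tool pointing down it reaches from about 0.375 to 0.925 m from the base axis. Payload 3.1 kg.
Tool frame: the origin (TCP) lies between the finger pads; the fingertips stand 19 mm ahead of it and the grasp point (between the pads) is the TCP; z points along the fingers, y is the line along which they close (so a half turn about z gives the same grasp; the last joint's range is limited). The gripper opens to 85 mm and grips with 20 to 120 N. Pads are 22 mm wide; open, the fingers measure 114 mm over their backs; the gripper's body (76 mm by 85 mm) begins 54 mm behind the grasp point. The pads swing forward as they close: fully open they stand 13 mm farther back than shut.
Start: joints at [-1.26, 0.383, 0.044, 1.598, -0.018, 1.161, -0.05], TCP at [0.258, 0.596, 0.25] pointing down, gripper open.
Joint ranges: [-2.61, 2.61], [-0.41, 2.15], [-1.48, 1.57], [0, 2.5], [-1.57, 4.71], [0.05, 1.97], [-2.85, 2.85]. Speed limits (rad/s): [2.79, 2.79, 3.14, 3.14, 3.14, 3.14, 3.14].

### API

Orientations are given as a unit quaternion [x, y, z, w].
In Python, from bench import move_ptp, movel, move_j, move_gripper, pause, inverse_kinematics, read_camera, camera_params, MotionError, sign_off, look_for, tip_of, read_time_s, read_qpos, read_joint_vel, read_effort, read_eef_pos, read_tcp_rot, read_ft_force, read_ft_torque, read_finger_gap, read_grasp_force gives the robot as it stands. Calls block until the motion is done:
- move_ptp(position, orientation): joint-space move of the TCP to a pose.
- movel(position, orientation=None, speed=0.15): straight line of the TCP; orientation=None keeps the orientation; speed is the mean speed in m/s.
- move_j(angles): joint-space move.
- move_gripper(opening, effort=None): finger opening in m; effort is the grip in N (None keeps the last); returns when the fingers have stopped.
- pause(seconds).
- inverse_kinematics(position, orientation): joint angles nearest the present ones, or None.
- read_camera(name): name is "side" or "top" or "wrist"; returns the picture (420x560x3 uint8, red, green, blue); there is no depth.
- camera_params(name): a dict with "K" (3x3 intrinsics, pixels), "dist_coeffs" ([k1, k2, p1, p2, k3] as OpenCV has them; the pictures are not rectified), "camera_from_world" (4x4, takes a point from world to camera coordinates). Camera axes: x right, y down, z forward; pixel columns grow to the right and rows downward; lengths in m; the calibration is good to about 2 mm. A picture is of the moment at which its call begins: read the wrist's pose just before it. camera_params takes no time and is no camera call; for the wrist camera it gives the pose at the moment of the call.
A pose or a line that the arm cannot do raises MotionError and nothing moves.
- sign_off(): hands the job in; it is judged then, once.
Trained networks look in the newest picture that a camera, given by its name, has taken for a name from the list of things; names that differ only in an ending like _2 or _b are one class to them, and where a whole thing is asked for, a point or a joint stands for the part that bears it (a point fixed in the world has none). Each returns a list of dicts, best first, with "confidence" (0 to 1); they miss things now and then, are a little off and sometimes report something else, mostly with a low value. They report only what shows in the picture. A call takes as long as a camera call.
- look_for(camera, name): "at" ([column, row] in pixels, amid what is visible of it).
- tip_of(camera, name): "at" ([column, row] in pixels: a listed point, or the origin of a listed thing).
Readings, each from a call of its own:
- read_time_s(): time.
- read_qpos(): joint angles.
- read_joint_vel(): joint speeds.
- read_effort(): joint torques, N m.
- read_eef_pos(): TCP position.
- read_tcp_rot(): TCP orientation.
- read_ft_force(): force on the tool from outside, world axes, zero at the start.
- read_ft_torque(): the same for the moment, N m.
- read_finger_gap(): finger opening in m.
- read_grasp_force(): force on a finger pad.
Only numpy, scipy, OpenCV 4.12 (cv2) and the standard library are available. Lean on these libraries where they do the work, as an engineer would, in place of code of your own. Each camera call takes 0.05 s, during which the arm holds its last target. There are 200 camera calls.

### The job

The cap of the blue-capped reagent bottle is stuck and is to be loosened later. Stand that bottle upright on the bed of the blue vise, between its jaws, let go of it, then turn the red crank knob clockwise until the sliding jaw holds the bottle firmly against the fixed jaw. Move the jaw with the crank, do not push it by hand, and let go of the knob at the end.

Things in the scene. Friction and masses are not known exactly. Their poses are not given: they have to be found in the camera images.
- blue_bottle: white plastic reagent bottle with blue screw cap, round, 51 mm diameter, 96 mm tall, about 0.1 kg, standing loose on the worktop; body full width up to about 60 mm above its foot, narrower above. Origin: centre of its underside, z up. A red-capped and an orange-capped bottle stand nearby: not those.
- vise: blue vise bolted down, 100 (x) by 300 mm (y). Origin on the worktop, z up. Flat bed 14 mm up, y -95 to 205. Fixed jaw 74 wide in x, rubber face at y = -40 looks to +y, top 48 mm up. Grey gearbox at y = 130, 62x56, 54 tall; on it the crank turns about the vertical at x 0, y 130. Clockwise from above closes the jaw, 12 mm per rad; about 4 N at the knob turns it, far more once the bottle is pinched.
- vise_jaw: blue sliding jaw, 74 mm wide in x, top 48 mm above the worktop. Origin in the plane of its rubber face, which looks to the vise's -y at the fixed jaw, at bed level, vise x = 0; axes as the vise's. Its y in the vise frame + 40 mm = gap between the jaws: 76 to 83 mm at the start, 37 mm at the end of its travel. Driven by the crank, it stays where it is left; very stiff to a direct push.
- knob_grip (a point): middle of the red crank knob, an upright cylinder 18 mm diameter, 97 mm above the worktop (knob from 76 to 116 mm, steel crank arm below), 55 mm from the crank axis. It spins freely on its pin, so it can be gripped and led round with the hand not turning. It starts on the vise's -x side of the axis, up to 34 degrees on towards +y; clockwise leads by +y to the +x side.

How it is judged:
On the way:
1. the blue-capped bottle stands upright on the vise bed between the open jaws, let go (z of blue_bottle in the frame of vise between 0.009 and 0.019 m and x of blue_bottle in the frame of vise between -0.03 and 0.03 m and y of blue_bottle in the frame of vise between -0.025 and 0.03 m and angle between blue_bottle's own z axis and vertical below 0.17 rad and contact force between the fingers and blue_bottle below 0.2 N), for 0.2 s.
At the end, for the whole second after the job is handed in: The blue-capped bottle stands upright (within 10 degrees) and at rest on the vise bed (its foot within 10 mm of it), within 30 mm of the jaws' middle across the vise, pinched between the fixed and the sliding jaw (gap 45 to 55 mm) with more than 3 N of clamping force (contact force between vise_jaw and blue_bottle above 3 N and y of vise_jaw in the frame of vise between 0.005 and 0.015 m and x of blue_bottle in the frame of vise between -0.03 and 0.03 m and y of blue_bottle in the frame of vise between -0.025 and 0 m and z of blue_bottle in the frame of vise between 0.008 and 0.024 m and angle between blue_bottle's own z axis and vertical below 0.17 rad and linear speed of blue_bottle below 0.02 m/s); the robot touches nothing.
It fails at once if the fingers push the sliding jaw instead of the crank (more than 12 N) (contact force between the fingers and vise_jaw above 12 N).
It also fails if it takes over 62 s, if anything falls off the work surface, if the arm or the gripper's body presses on something with over 40 N, if the wrist force passes 120 N, or if a joint passes its speed limit or range.

## Working session

There is one attempt and no reset: what is moved stays moved. The work goes in short steps, each a Python script; the robot and the scene stay as the last script left them, time stands still between calls to the robot, and variables do not carry over. Pictures are saved under pics/ and viewed, at most 10 in all, crops included, and the job is handed in when it is done.

```bash
mkdir -p pics; ls
cat > h.py <<'E'
from bench import *
import numpy as np, cv2
from scipy.optimize import least_squares
def ray(cam,uv,P=None):
    P=P or camera_params(cam); K=np.array(P["K"]);T=np.array(P["camera_from_world"])
    n=cv2.undistortPoints(np.array([[uv]],float),K,np.array(P["dist_coeffs"]))[0,0]
    d=T[:3,:3].T@np.array([n[0],n[1],1]); o=-T[:3,:3].T@T[:3,3]
    return o,d/np.linalg.norm(d)
def tri(rays):
    A=np.zeros((3,3));b=np.zeros(3)
    for o,d in rays:
        M=np.eye(3)-np.outer(d,d);A+=M;b+=M@o
    p=np.linalg.solve(A,b)
    return p,[np.linalg.norm((np.eye(3)-np.outer(d,d))@(p-o)) for o,d in rays]
def onz(r,z): return r[0]+r[1]*(z-r[0][2])/r[1][2]
def save(cam,n,im): cv2.imwrite(f"pics/{n}.png",im[:,:,::-1])
E
python3 - <<'E'
from h import *
ims=[]
for c in("side","top"):
    im=read_camera(c).copy()
    save(c,c,im)
    for n in("blue_bottle","vise","vise_jaw","knob_grip"):
        print(c,n,[(np.round(r["at"]),round(r["confidence"],2)) for r in tip_of(c,n)[:3]],[(np.round(r["at"]),round(r["confidence"],2)) for r in look_for(c,n)[:2]])
rr={}
print(read_time_s(),read_eef_pos(),read_tcp_rot())
for c in("side","top"): print(np.round(np.linalg.inv(camera_params(c)["camera_from_world"]),2))
E
```

```text
pics
side blue_bottle [(array([311., 282.]), 0.81)] [(array([226., 169.]), 0.71)]
side vise [(array([290., 194.]), 0.89)] [(array([257., 186.]), 0.91)]
side vise_jaw [(array([276., 193.]), 0.67)] [(array([267., 188.]), 0.62)]
side knob_grip [(array([224., 172.]), 0.6)] []
top blue_bottle [(array([353., 212.]), 0.66)] [(array([352., 209.]), 0.89)]
top vise [(array([185., 204.]), 0.83)] [(array([181., 230.]), 0.65)]
top vise_jaw [(array([178., 222.]), 0.56)] [(array([175., 232.]), 0.84)]
top knob_grip [(array([183., 278.]), 0.46)] [(array([184., 278.]), 0.41)]
0.9 [0.25835227 0.59646494 0.25030432] [ 2.02946535e-01  9.79189820e-01  2.14491334e-05 -3.63081574e-06]
[[ 0.99 -0.07  0.07  0.43]
 [-0.1  -0.48  0.87 -0.81]
 [-0.02 -0.87 -0.49  0.56]
 [ 0.    0.    0.    1.  ]]
[[ 0.01 -1.    0.1   0.41]
 [-1.   -0.01 -0.01  0.02]
 [ 0.01 -0.09 -1.    1.18]
 [ 0.    0.    0.    1.  ]]
```

View pics/side.png

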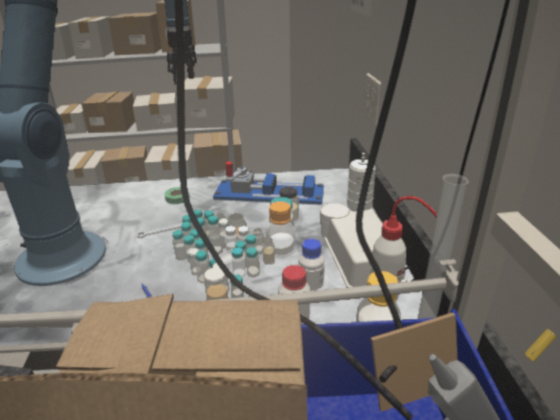

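View pics/top.png

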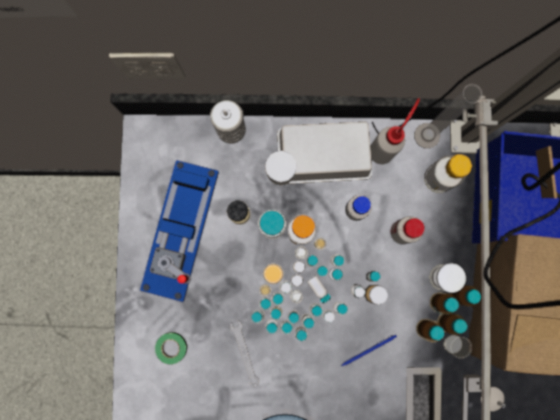

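Run:
```python
from h import *
S={"bottle":((311,282),(353,212)),"vise":((290,194),(185,204)),"jaw":((276,193),(178,222)),"knob":((224,172),(183,278))}
for n,(a,b) in S.items():
    p,e=tri([ray("side",a),ray("top",b)]);print(n,p.round(4),np.round(e,4))
```

```text
bottle [ 0.5476 -0.1484 -0.0021] [0.0029 0.0029]
vise [0.5555 0.2269 0.002 ] [0.0013 0.0013]
jaw [5.164e-01 2.415e-01 1.000e-04] [0.0001 0.0001]
knob [0.3862 0.2105 0.0895] [0.0082 0.0082]
```

Side view: the blue-capped bottle has its cap at (312,250) and the vise is at (270,187) with the red knob at (229,168). Top view: bottle at (358,208), vise from (197,165) to (163,297), crank axis at (166,262), and knob at (182,279). The networks agree, apart from a small offset on the knob. Next I'll look from the wrist camera on the way over.

```bash
cat >> h.py <<'E'
def q(a):  # tool down, closing line (tool y) at world angle a (rad)
    t=a/2+np.pi/4; return [np.cos(t),np.sin(t),0,0]
def wl(names):
    P=camera_params("wrist"); im=read_camera("wrist").copy(); o={}
    for n in names:
        r=tip_of("wrist",n)
        if r: o[n]=(ray("wrist",r[0]["at"],P),r[0]["confidence"],np.round(r[0]["at"]))
    return im,o
E
python3 - <<'E'
from h import *
import pickle
A=np.deg2rad(72); V=("vise","vise_jaw","knob_grip"); R={}
for i,p in enumerate([(0.43,0.28,0.34),(0.50,0.22,0.34)]):
    try: move_ptp(p,q(A))
    except MotionError as e: print(e); continue
    im,o=wl(V); save(0,f"wv{i}",im)
    for n in o: R.setdefault(n,[]).append(o[n][0]); print(n,o[n][1:])
    print(read_time_s(),read_qpos().round(2), np.linalg.inv(camera_params("wrist")["camera_from_world"]).round(3).tolist())
for i,p in enumerate([(0.50,-0.10,0.30),(0.50,-0.16,0.25)]):
    try: move_ptp(p,q(A))
    except MotionError as e: print(e); continue
    im,o=wl(("blue_bottle",)); save(0,f"wb{i}",im)
    for n in o: R.setdefault(n,[]).append(o[n][0]); print(n,o[n][1:])
    print(read_time_s(),read_qpos().round(2))
for n in R:
    if len(R[n])>1: p,e=tri(R[n]);print(n,p.round(4),np.round(e,4),[onz(r,dict(vise=0,vise_jaw=.014,knob_grip=.097,blue_bottle=0)[n]).round(4) for r in R[n]])
E
python3 -c "
import cv2,numpy as np
f=[cv2.imread(f'pics/{n}.png') for n in('wv0','wv1','wb0','wb1')]
g=np.vstack([np.hstack(f[:2]),np.hstack(f[2:])]);cv2.imwrite('pics/m.png',cv2.resize(g,(800,600)))"
```

```text
vise (0.74, array([275., 245.]))
vise_jaw (0.63, array([270., 228.]))
knob_grip (0.56, array([220., 170.]))
2.4833 [-0.87  0.05  0.21  1.82 -0.01  1.28  0.61] [[0.306, 0.907, 0.289, 0.356], [0.952, -0.291, -0.095, 0.305], [-0.002, 0.305, -0.953, 0.463], [0.0, 0.0, 0.0, 1.0]]
vise (0.7, array([297., 196.]))
vise_jaw (0.73, array([296., 171.]))
knob_grip (0.74, array([249.,  95.]))
3.1417 [-0.77  0.11  0.3   1.75 -0.04  1.28  0.8 ] [[0.306, 0.907, 0.289, 0.426], [0.952, -0.291, -0.094, 0.246], [-0.001, 0.304, -0.953, 0.463], [0.0, 0.0, 0.0, 1.0]]
blue_bottle (0.57, array([258., 214.]))
4.4667 [-0.45  0.07  0.59  1.89 -0.04  1.19  1.42]
blue_bottle (0.79, array([303., 215.]))
4.975 [-0.36  0.16  0.65  1.92 -0.11  1.09  1.59]
vise [ 0.5579  0.228  -0.0122] [0.001 0.001] [array([0.5534, 0.2307, 0.    ]), array([0.5539, 0.2276, 0.    ])]
vise_jaw [0.5063 0.2388 0.0416] [0.0004 0.0004] [array([0.5159, 0.2341, 0.014 ]), array([0.5117, 0.2387, 0.014 ])]
knob_grip [0.3938 0.2141 0.1013] [0.0001 0.0001] [array([0.3942, 0.2129, 0.097 ]), array([0.3935, 0.2139, 0.097 ])]
blue_bottle [ 0.547  -0.1474  0.0217] [0.0005 0.0005] [array([ 0.553 , -0.1512,  0.    ]), array([ 0.5549, -0.1483,  0.    ])]
```

View pics/m.png

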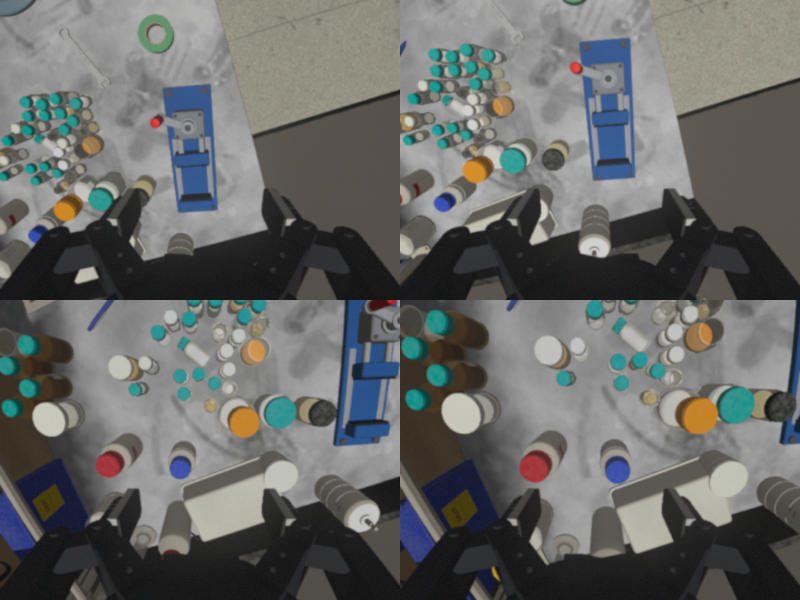

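The wrist views show the vise clearly, with the knob at about (308,172) in full pixels of picture 0. In picture 3 the blue cap is at about (302,235), clear of its neighbours. I'll fit the vise outline and the cap by colour.

```bash
cat > fit.py <<'E'
from h import *
P=camera_params("wrist")
Ts=[np.linalg.inv(np.array(m)) for m in ([[0.306,0.907,0.289,0.356],[0.952,-0.291,-0.095,0.305],[-0.002,0.305,-0.953,0.463],[0,0,0,1]],[[0.306,0.907,0.289,0.426],[0.952,-0.291,-0.094,0.246],[-0.001,0.304,-0.953,0.463],[0,0,0,1]])]
def rect(im,P,z=0.014):
    hsv=cv2.cvtColor(im,cv2.COLOR_BGR2HSV); m=cv2.inRange(hsv,(100,110,40),(125,255,255))
    n,l,s,c=cv2.connectedComponentsWithStats(cv2.morphologyEx(m,cv2.MORPH_CLOSE,np.ones((5,5))))
    cand=sorted(range(1,n),key=lambda k:-s[k,4]); 
    for k in cand[:3]:
        cs,_=cv2.findContours((l==k).astype(np.uint8),0,1)
        w=np.array([onz(ray(0,p,P),z)[:2] for p in cs[0][:,0,:]])
        r=cv2.minAreaRect((w*1000).astype(np.float32)); print(s[k].tolist(),np.round(r[0],1),np.round(r[1],1),round(r[2],1))
for i in (0,1):
    rect(cv2.imread(f"pics/wv{i}.png"),dict(P,camera_from_world=Ts[i]))
print("top");rect(cv2.imread("pics/top.png"),camera_params("top"))
# cap
rs=[]
def cap(im,P,box):
    hsv=cv2.cvtColor(im,cv2.COLOR_BGR2HSV); m=cv2.inRange(hsv,(108,130,60),(128,255,255)); M=np.zeros_like(m);x0,y0,x1,y1=box;M[y0:y1,x0:x1]=m[y0:y1,x0:x1]
    k=cv2.moments(M,True); print("cap",k['m00'],k['m10']/k['m00'],k['m01']/k['m00']); return ray(0,(k['m10']/k['m00'],k['m01']/k['m00']),P)
rs=[cap(cv2.imread("pics/wb1.png"),P,(270,200,335,260)),cap(cv2.imread("pics/top.png"),camera_params("top"),(340,190,380,225)),cap(cv2.imread("pics/side.png"),camera_params("side"),(298,238,326,262))]
for S in ((0,1),(0,2),(0,1,2)): p,e=tri([rs[i] for i in S]);print(p.round(4),np.round(e,4))
for r in rs: print(onz(r,.09).round(4))
E
python3 fit.py
```

```text
[229, 119, 75, 177, 6438] [496.3 238.1] [ 96.5 294.2] 76.4
[40, 316, 27, 25, 397] [ 583.8 -238.6] [32.8 71. ] 24.0
[252, 54, 76, 198, 7668] [494.7 242.1] [ 96.3 294.7] 76.7
[48, 270, 30, 26, 548] [ 573.3 -220.7] [40.2 65. ] 18.2
[0, 59, 7, 17, 65] [ 221.9 -126.4] [10.4 24.5] 60.1
top
[489, 131, 71, 110, 6217] [ 607.8 -538.2] [168.6 252.1] 87.5
[141, 161, 77, 140, 4207] [498.3 236. ] [ 98.4 296.5] 76.4
[472, 153, 8, 90, 379] [ 580.7 -423. ] [ 16.1 202.3] 88.7
cap 811.0 304.4845869297164 239.84093711467324
cap 222.0 361.2117117117117 204.61261261261262
cap 124.0 311.33870967741933 244.08870967741936
[ 0.5485 -0.1499  0.1011] [0.0009 0.0009]
[ 0.5503 -0.1495  0.0934] [0.0012 0.0012]
[ 0.5498 -0.1507  0.0944] [0.0018 0.0011 0.0011]
[ 0.5531 -0.1496  0.09  ]
[ 0.5502 -0.1525  0.09  ]
[ 0.55   -0.1455  0.09  ]
```

```bash
cat >> h.py <<'E'
A=np.deg2rad(76.5); X=np.array([np.cos(A),np.sin(A)]); Y=np.array([-np.sin(A),np.cos(A)]); O=np.array([0.551,0.2265])
def W(x,y,z): return [*(O+x*X+y*Y),z]
def V(p): d=np.array(p[:2])-O; return np.round([d@X,d@Y],4)
E
python3 - <<'E'
from h import *
move_ptp((0.55,-0.15,0.16),q(A)); movel((0.55,-0.15,0.047),speed=0.15)
print(read_ft_force().round(1)); move_gripper(0.045,35); print(read_finger_gap(),read_grasp_force(),read_ft_force().round(1))
movel((0.55,-0.15,0.22),speed=0.25); print(read_finger_gap(),read_grasp_force(),read_time_s())
move_ptp(W(0,-0.002,0.22),q(A)); 
im,o=wl(("vise","vise_jaw","knob_grip","blue_bottle")); save(0,"over",im)
for n,z in (("vise",0),("vise_jaw",.014),("knob_grip",.097)):
    if n in o: p=onz(o[n][0],z); print(n,o[n][1:],p.round(4),V(p))
print(read_eef_pos(),read_time_s())
save(0,"over_top",read_camera("top").copy())
E
```

```text
[0.1 0.2 1. ]
0.04936322093969984 36.64701662957668 [-0.   0.1  6.2]
0.04923224246836807 36.41967108123936 7.6333
vise (0.62, array([284., 179.])) [0.5489 0.2276 0.    ] [0.0006 0.0023]
vise_jaw (0.94, array([282., 151.])) [0.5149 0.2332 0.014 ] [-0.0019  0.0366]
knob_grip (0.81, array([214.,   9.])) [0.3919 0.2112 0.097 ] [-0.052   0.1511]
[0.55349754 0.22437902 0.2201372 ] 9.2833
```

View pics/over.png

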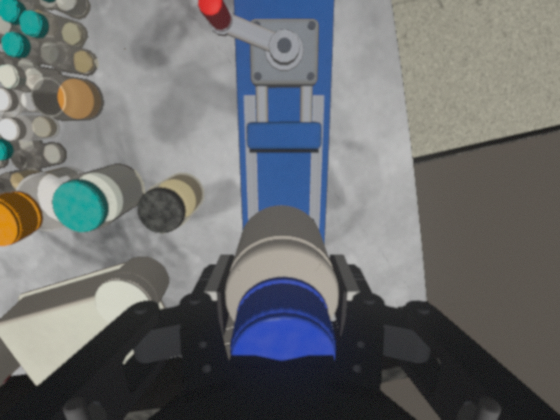

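The bottle is held straight over the open bed, and the jaw edge at (284,136) leaves the gap expected. Lowering now.

Run:
```python
from h import *
movel(W(0,-0.002,0.075),q(A),speed=0.12)
f0=read_ft_force(); print(read_eef_pos(),f0.round(1))
for z in (0.066,0.064,0.0625,0.0615,0.0605,0.0595):
    movel(W(0,-0.002,z),speed=0.03); f=read_ft_force(); print(z,read_eef_pos().round(4),(f-f0).round(1))
    if f[2]-f0[2]>4 or np.hypot(*(f-f0)[:2])>8: break
print(read_time_s())
```

```text
[0.55379323 0.22632747 0.07595698] [ 0.4 -0.2 -0.7]
0.066 [0.5527 0.2259 0.0657] [-0.5 -0.6 -0.8]
0.064 [0.5529 0.226  0.0639] [-0.4  1.   0.4]
0.0625 [0.5529 0.226  0.0624] [-1.3 -0.2 -0.5]
0.0615 [0.5531 0.226  0.0622] [-2.3  0.   5.1]
11.8917
```

```bash
python3 - <<'E'
from h import *
move_gripper(0.08); print(read_grasp_force(),read_ft_force().round(1))
movel(W(0,-0.002,0.2),speed=0.2)
move_ptp(W(-0.02,0.12,0.24),q(A)); pause(0.2)
im,o=wl(("vise","vise_jaw","knob_grip","blue_bottle")); save(0,"rel",im)
for n,z in (("vise",0),("vise_jaw",.014),("knob_grip",.097),("blue_bottle",.014)):
    if n in o: p=onz(o[n][0],z); print(n,o[n][1:],p.round(4),V(p))
print(read_eef_pos(),read_time_s())
move_ptp(W(-0.03,0.155,0.22),q(A)); pause(.2)
im,o2=wl(("knob_grip",)); save(0,"rel2",im)
if "knob_grip" in o2: print(o2["knob_grip"][1:],tri([o["knob_grip"][0],o2["knob_grip"][0]]),V(onz(o2["knob_grip"][0],.097)))
E
python3 -c "
import cv2,numpy as np
cv2.imwrite('pics/m2.png',cv2.resize(np.hstack([cv2.imread(f'pics/{n}.png') for n in('rel','rel2')]),(800,300)))"
```

```text
0.0 [-0.2  0.4 -0.4]
vise (0.87, array([296., 263.])) [0.5475 0.2269 0.    ] [-0.0004  0.0035]
vise_jaw (0.64, array([296., 245.])) [0.5146 0.2334 0.014 ] [-0.0018  0.037 ]
knob_grip (0.86, array([250., 169.])) [0.394  0.2134 0.097 ] [-0.0494  0.1496]
blue_bottle (0.67, array([299., 273.])) [0.5552 0.2275 0.014 ] [ 0.002  -0.0038]
[0.43011839 0.23477638 0.23976919] 14.175
(0.79, array([256., 210.])) (array([0.39580702, 0.21064917, 0.08430262]), [np.float64(0.0008429094120084377), np.float64(0.000842909412008465)]) [-0.0513  0.1512]
```

View pics/m2.png

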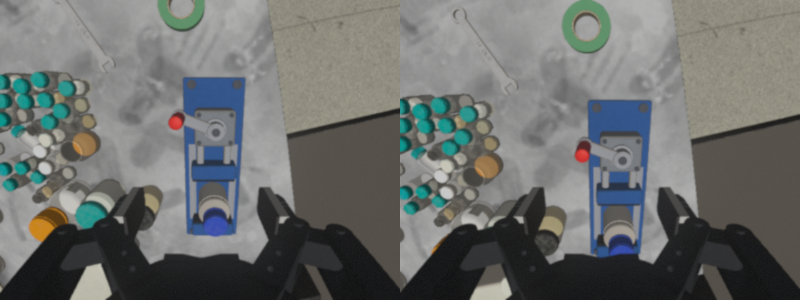

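The bottle stands upright between the open jaws, with its cap at about (300,310) in full pixels of the first picture. The knob is at about (246,170), which is vise (-0.0505, 0.1505), or about 158° on the crank. I'll grip it and lead it round.

```bash
cat >> h.py <<'E'
C=np.array([0,0.130]); ZG=0.100
def K(th,r=0.055,z=ZG): return W(C[0]+r*np.cos(th),C[1]+r*np.sin(th),z)
E
python3 - <<'E'
from h import *
for d in range(158,-1,-15):
    s=inverse_kinematics(K(np.deg2rad(d)),q(A)); print(d,None if s is None else s.round(2))
t=np.deg2rad(158)
move_gripper(0.06); move_ptp(K(t,z=0.16),q(A)); movel(K(t),speed=0.08); f0=read_ft_force()
print(f0.round(1)); move_gripper(0.01,40); f=read_ft_force()
print(read_finger_gap(),read_grasp_force(),f.round(1),V(read_eef_pos()),read_eef_pos(),read_time_s())
E
```

```text
158 [-1.1   0.24  0.57  2.21 -0.19  0.73  0.93]
143 [-1.13  0.23  0.55  2.22 -0.18  0.73  0.88]
128 [-1.15  0.23  0.54  2.22 -0.17  0.73  0.85]
113 [-1.16  0.23  0.52  2.21 -0.17  0.73  0.81]
98 [-1.18  0.25  0.51  2.2  -0.18  0.74  0.79]
83 [-1.18  0.27  0.51  2.17 -0.19  0.74  0.78]
68 [-1.19  0.29  0.5   2.14 -0.2   0.75  0.78]
53 [-1.19  0.32  0.51  2.11 -0.22  0.76  0.79]
38 [-1.18  0.34  0.51  2.08 -0.24  0.77  0.81]
23 [-1.17  0.37  0.52  2.05 -0.26  0.79  0.84]
8 [-1.16  0.39  0.53  2.02 -0.27  0.8   0.87]
[ 1.4  1.6 -1.1]
0.016955712715828963 38.92195522785187 [-1.4 -1.9  5.2] [-0.0513  0.1505] [0.39270568 0.21176183 0.10045641] 16.8167
```

```bash
cat > turn.py <<'E'
import sys
from h import *
d0,d1,st,lim=map(float,sys.argv[1:5])
for d in np.arange(d0,d1-.01,-st):
    t=np.deg2rad(d); movel(K(t),speed=0.06)
    f=read_ft_force(); er=X*np.cos(t)+Y*np.sin(t); et=X*np.sin(t)-Y*np.cos(t)  # clockwise tangent
    v=V(read_eef_pos())-C
    print(d,"rad %.1f tan %.1f z %.1f"%(f[:2]@er,f[:2]@et,f[2]),"act %.1f r %.4f"%(np.degrees(np.arctan2(v[1],v[0])),np.hypot(*v)),"gap %.4f %.0f"%(read_finger_gap(),read_grasp_force()),round(read_time_s(),1))
    if -(f[:2]@et)>lim or abs(f[:2]@er)>35: break
E
python3 turn.py 150 62 8 15
```

```text
150.0 rad 2.2 tan -2.3 z 5.9 act 150.8 r 0.0552 gap 0.0167 39 17.1
142.0 rad 2.1 tan -2.7 z 6.5 act 142.7 r 0.0552 gap 0.0166 39 17.4
134.0 rad 3.1 tan -1.4 z 6.4 act 134.5 r 0.0552 gap 0.0171 39 17.6
126.0 rad 2.5 tan -1.7 z 6.2 act 126.4 r 0.0551 gap 0.0169 39 17.9
118.0 rad 2.7 tan -2.2 z 6.0 act 118.1 r 0.0551 gap 0.0168 40 18.2
110.0 rad 1.5 tan -1.6 z 6.2 act 109.9 r 0.0551 gap 0.0169 40 18.5
102.0 rad 2.1 tan -2.4 z 6.0 act 101.7 r 0.0551 gap 0.0168 39 18.7
94.0 rad 1.1 tan -1.2 z 5.0 act 93.6 r 0.0550 gap 0.0169 39 19.0
86.0 rad 0.9 tan -1.9 z 5.9 act 85.6 r 0.0551 gap 0.0170 39 19.3
78.0 rad 0.4 tan -1.7 z 6.2 act 77.6 r 0.0550 gap 0.0172 39 19.6
70.0 rad 0.5 tan -2.1 z 5.9 act 69.6 r 0.0550 gap 0.0169 39 19.8
62.0 rad -0.6 tan -2.0 z 5.6 act 61.5 r 0.0549 gap 0.0172 39 20.1
```

```bash
python3 turn.py 57 5 4 13
```

```text
57.0 rad -1.4 tan -2.6 z 6.9 act 56.9 r 0.0549 gap 0.0168 40 20.4
53.0 rad -0.9 tan -2.4 z 6.3 act 53.1 r 0.0549 gap 0.0172 40 20.6
49.0 rad -0.4 tan -2.5 z 6.2 act 49.2 r 0.0549 gap 0.0169 40 20.9
45.0 rad -1.8 tan -2.5 z 7.1 act 45.2 r 0.0549 gap 0.0166 40 21.1
41.0 rad -1.9 tan -2.4 z 6.7 act 41.2 r 0.0549 gap 0.0169 40 21.4
37.0 rad -1.5 tan -2.6 z 7.5 act 37.4 r 0.0549 gap 0.0167 40 21.6
33.0 rad -1.0 tan -2.5 z 7.4 act 33.4 r 0.0549 gap 0.0171 40 21.9
29.0 rad -2.1 tan -3.4 z 7.1 act 29.5 r 0.0549 gap 0.0169 40 22.1
25.0 rad -2.6 tan -2.4 z 7.1 act 25.5 r 0.0548 gap 0.0167 40 22.4
21.0 rad -1.9 tan -4.9 z 9.5 act 22.7 r 0.0549 gap 0.0167 40 22.6
17.0 rad -2.5 tan -9.2 z 13.9 act 21.1 r 0.0549 gap 0.0167 40 22.9
13.0 rad -4.0 tan -13.9 z 19.2 act 19.9 r 0.0550 gap 0.0172 41 23.1
```

The knob stiffens sharply at about 22°, so the bottle is pinched. One more small step, then release and check.

```bash
python3 turn.py 10 9 4 30
python3 - <<'E'
from h import *
p=read_eef_pos(); movel(list(p),speed=0.03); p0=V(read_eef_pos())-C
move_gripper(0.05); print(read_grasp_force(),read_ft_force().round(1))
p=read_eef_pos(); movel([p[0],p[1],0.25],speed=0.15)
move_ptp(W(0,0.13,0.27),q(A)); pause(.3)
im,o=wl(("vise","vise_jaw","knob_grip","blue_bottle")); save(0,"end",im)
for n,z in (("vise",0),("vise_jaw",.014),("knob_grip",.097),("blue_bottle",.014)):
    if n in o: p=onz(o[n][0],z); print(n,o[n][1:],p.round(4),V(p))
print(read_time_s(),read_ft_force().round(1))
cv2.imwrite("pics/endc.png",cv2.resize(im[120:400,180:460,::-1],(560,560)))
E
```

```text
10.0 rad -4.6 tan -17.9 z 23.1 act 19.2 r 0.0550 gap 0.0166 41 23.4
0.0 [0.  0.3 0. ]
vise (0.79, array([284., 262.])) [0.5504 0.2312 0.    ] [0.0044 0.0016]
vise_jaw (0.86, array([281., 262.])) [0.5423 0.228  0.014 ] [-0.0005  0.0088]
knob_grip (0.89, array([331., 177.])) [0.4187 0.3102 0.097 ] [0.0505 0.1481]
blue_bottle (0.56, array([279., 278.])) [0.5679 0.2198 0.014 ] [-0.0025 -0.018 ]
26.2667 [-0.  -0.9 -0.1]
```

View pics/endc.png

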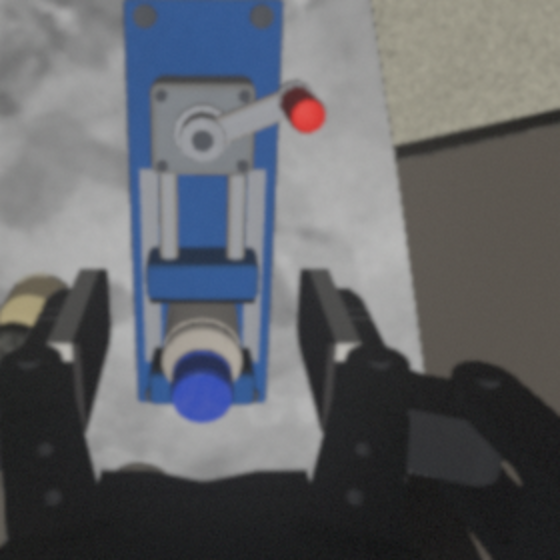

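The bottle stands upright and pinched, with its cap at crop (203,387) against both jaws. The knob at crop (305,110) stayed at about 20°, and the jaw reads about 9 mm, which is inside the limits. The hand is clear.

```bash
python3 -c "
from bench import *
print(sign_off())"
```

```text
the job is handed in; nothing more can be done
None
```

The blue-capped bottle stands upright on the vise bed, pinched between the jaws; the knob has been let go and the job handed in at about 26 s, with clamping judged from crank resistance (about 18 N at the knob), not measured directly.

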